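# Nip a mended book in the screw press

### The arm

A 6-joint arm with a two-finger parallel gripper is mounted at the origin on the work surface. World frame = base frame: x ahead of the robot, y to its left, z up, the work surface at z = 0. Lengths are in m, angles in rad, forces in N, time in s.
With the tool pointing down it reaches from about 0.35 to 0.85 m from the base axis. Payload 8.1 kg.
Tool frame: the origin (TCP) lies at the very end of the fingers, on their centre line; the grasp point (between the pads) lies 19 mm behind it; z points along the fingers, y is the direction in which the jaws open and shut (so a half turn about z gives the same grasp; the last joint's range is limited). The gripper opens to 93 mm and grips with 3 to 60 N. Pads are 15 mm wide; open, the fingers measure 128 mm over their backs; the gripper's body (75 mm by 188 mm) begins 65 mm behind the grasp point.
Start: joints at [-1.299, 0.13, 1.488, -0, 1.523, -0.085], TCP at [0.21, -0.562, 0.219] pointing down, gripper open.
Joint ranges: [-2.96, 2.96], [-0.89, 2.26], [0.02, 2.5], [-1.34, 4.48], [0, 2.73], [-2.66, 2.66]. Speed limits (rad/s): [2.39, 2.39, 2.79, 3.14, 3.14, 3.14].

### API

Orientations are given as a rotation vector (axis times angle).
In Python, from plant import read_state, read_camera, close_job gives the robot as it stands.
- The arm moves only by the tool jog_arm, never from a script. Its argument "motion" is one flat list of numbers, 7 for each row, row after row: the opening, from 0 (shut) to 1 (fully open), then the shift along the tool's x, y, z scaled (see below), then the turn, a rotation vector about the tool's x, y, z scaled (see below). A call has 1 to 8 rows; each row is the pose to reach, as a shift and turn from the pose measured when the call began, along the tool's axes at that moment; what a row does not reach only later rows make up. The controller multiplies each number of a shift by 0.5 m and each number of a turn by 90 degrees. A row lasts 1/10 s, in which the tool goes at most 50 mm and 8.59 degrees, less where a joint would pass 70% of its speed; a pose out of reach is approached as far as the arm can. A call with a number of a shift or a turn outside -1 to 1 is refused whole. A call with a gripper value outside its range is refused whole. The fingers move at their own pace and stop on an object; "grip_force" is the grip in N (left out, the last holds). Time passes only in rows, so rows that repeat a pose let the fingers close. It gives the time, the measured TCP pose, the force and the opening at its end, in the units of the state.
- read_state(): the state, without advancing time (a new reading comes with each control period).
- read_camera(name): name is "side" or "top" or "wrist"; returns a dict with "frame" (384x512x3 uint8, red, green, blue), "vertical_fov" (degrees; the focal length in pixels is half the picture's height over the tangent of half this angle, whatever the lens; pixels are square), "cx", "cy" (the principal point, pixels), "dist_coeffs" ([k1, k2, p1, p2, k3] as OpenCV has them; the pictures are not rectified), "world_from_camera" (4x4, takes a point from camera to world coordinates); the wrist camera has in their place "hand_eye" (4x4, takes a point from camera to tool coordinates, whose origin is the TCP and whose axes are the flange's). Camera axes: x right, y down, z forward; pixel columns grow to the right and rows downward; lengths in m; the calibration is good to about 2 mm. A picture is of the moment at which its call begins: read the wrist's pose just before it. There is no depth.
- close_job(): hands the job in, once; it reports no verdict.
The state is a dict: "t": time; "q": joint angles; "dq": joint speeds; "joint_torque": joint torques, N m; "tool_pos": TCP position; "orientation": TCP orientation; "force": force on the tool from outside, world axes, zero at the start; "wrist_torque": the same for the moment, N m; "opening": finger opening in m.
Only numpy, scipy, OpenCV 4.12 (cv2) and the standard library are available. Lean on these libraries where they do the work, as an engineer would, in place of code of your own. Each camera call takes 0.05 s, during which the arm holds its last target.

### The job

The mended book lies between its boards in the screw press. With the fingers against one of its spokes, push the press's handwheel round clockwise (seen from above), on and on until the platen nips the boards firmly and the wheel goes no farther, without forcing it beyond that; push only, do not grip the wheel. Then take the hand away; leave the boards and all the jars, weights and tools around as they stand.

Things in the scene. Friction and masses are not known exactly. Their poses are not given: they have to be found in the camera images.
- handwheel (a joint): turn of the press's handwheel (rad): 0 fully open, growing CLOCKWISE seen from above; starts at 0.3 to 4.5. Wheel and platen sink 12 mm a turn (1.91 mm per rad). At about 8.38 the platen meets the pack and bites, and at 8.42 the wheel stops dead. Until there it takes 4 to 5 N on a spoke 72 mm from the axis; 10 to 15 N nip it well. The wheel stays where it is left.
- wheel_hub (a point): centre of the level black handwheel, on the screw's upright axis, half-way up the spokes (0.23 to 0.25 m above the bench). The frame turns with the wheel: x points along one spoke, the two others lie 120 degrees to each side, z is up. The hub is 48 mm across and reaches 16 mm above and below this point, with a hexagon nut 8 mm higher.
- spoke_1 (a point): a point on the spoke that lies along wheel_hub's x, 72 mm from the axis, half-way up it; its own x axis points outward along the spoke. The three straight spokes are 14 mm wide and 14 mm high; the rim is a round bar 16 mm thick, centred 110 mm from the axis (wheel 236 mm across outside). Between the spokes the wheel is open: shut fingers fit down there, tips below the spokes.
- spoke_2 (a point): the same point on the next spoke, 120 degrees anticlockwise (seen from above) from spoke_1; its x axis points outward along that spoke.
- spoke_3 (a point): the same point on the third spoke, 120 degrees clockwise from spoke_1; its x axis points outward along that spoke.
- crosshead_top (a point): centre of the top face of the press's fixed crosshead, under the wheel, 185 mm above the bench. A brass nut round the screw stands here, 56 mm across and 10 mm high; the top of the crosshead stays at least 38 mm below the middle of the spokes. Its column nuts, 143 mm to each side of the screw, reach 202 mm above the bench.
- press: the fixed bench-top screw press, painted grey: base plate 240 x 330 mm, its top 35 mm above the bench; two steel columns 286 mm apart; crosshead 56 mm deep, 345 mm long. Origin on the bench under the screw; x points to the back of the press, y along the crosshead, z up.
- platen: the press's grey moving plate, 200 x 226 mm, that the screw drives down on the pack. Origin at the centre of its underside, 91 mm above the bench when fully open and 75 mm when it meets the pack.
- pack: two brown pressing boards, 205 x 190 mm, with a mended book between them: 40 mm thick in all, 1.3 kg, lying loose on the press's base, centred under the platen. Origin at the centre of its underside.
- paste_jar: round clear glass paste jar with a white lid, 68 mm across, 85 mm high; loose, a bystander to be left alone. Origin at the centre of its underside.
- tin: round orange tin with a cream band, 94 mm across, 84 mm high; loose, a bystander to be left alone. Origin at the centre of its underside.
- weight_a: round steel weight with a knob on top, 60 mm across, 57 mm high; loose, a bystander to be left alone. Origin at the centre of its underside.
- weight_b: a second steel weight just like weight_a, both stand on the press's right (its own -y side), weight_b nearer the back; loose, a bystander to be left alone. Origin at the centre of its underside.
- brush_pot: white pot 80 mm across with four brushes standing in it, 250 mm high over all; loose, a bystander to be left alone. Origin at the centre of its underside.
- palette_knife: palette knife lying flat, dark wooden handle and steel blade, 210 mm long; loose, a bystander to be left alone. Origin at the middle of its underside.
- jug: white jug, 110 mm across, 150 mm high, handle on its own +y side; loose, a bystander to be left alone. Origin at the centre of its underside.
- paste_brush: flat paste brush lying down, 170 mm long; loose, a bystander to be left alone. Origin at mid-length, at its underside.

How it is judged:
On the way:
1. the platen is wound down on the boards and bites (value of joint handwheel above 8.338 rad and contact force between platen and pack above 25 N), for 0.2 s.
At the end, for the whole second after the job is handed in: The platen presses on the pack with more than 25 N (the wheel wound to at least 8.34 rad) with the wheel at rest, the pack lies within 12 mm and every bystander within 20 mm of where it started, and the robot touches nothing (all of step 1 and velocity of joint handwheel between -0.05 and 0.05 rad/s and distance of pack from where it was at the start of the episode below 0.012 m and distance of each of paste_jar, tin, weight_a, weight_b, brush_pot, palette_knife, jug, paste_brush from where it was at the start of the episode below 0.02 m).
It fails at once if a spoke, the rim or the hub is gripped between the fingers instead of pushed (contact force between the fingers and handwheel above 3 N and ((z of the grasp point in the frame of spoke_1 between -0.012 and 0.012 m and y of the grasp point in the frame of spoke_1 between -0.005 and 0.005 m and x of the grasp point in the frame of spoke_1 between -0.05 and 0.03 m) or (z of the grasp point in the frame of spoke_2 between -0.012 and 0.012 m and y of the grasp point in the frame of spoke_2 between -0.005 and 0.005 m and x of the grasp point in the frame of spoke_2 between -0.05 and 0.03 m) or (z of the grasp point in the frame of spoke_3 between -0.012 and 0.012 m and y of the grasp point in the frame of spoke_3 between -0.005 and 0.005 m and x of the grasp point in the frame of spoke_3 between -0.05 and 0.03 m) or (z of the grasp point in the frame of wheel_hub between -0.012 and 0.012 m and horizontal distance between the grasp point and wheel_hub between 0.104 and 0.116 m) or (z of the grasp point in the frame of wheel_hub between -0.012 and 0.012 m and horizontal distance between the grasp point and wheel_hub below 0.018 m))).
It fails at once if the pack is shoved or lifted (distance of pack from where it was at the start of the episode above 0.015 m).
It fails at once if the handwheel is forced: the fingers push on it with more than 80 N (contact force between the fingers and handwheel above 80 N).
It fails at once if a bystander is knocked, moved or lifted (more than 25 mm) (distance of any of paste_jar, tin, weight_a, weight_b, brush_pot, palette_knife, jug, paste_brush from where it was at the start of the episode above 0.025 m).
It also fails if it takes over 51 s, if anything falls off the work surface, if the arm or the gripper's body presses on something with over 40 N, if the wrist force passes 120 N, or if a joint passes its speed limit or range.

## Working session

There is one attempt and no reset: what is moved stays moved. The work goes in short steps, Python scripts to look and compute and a tool call to move; the robot and the scene stay as the last step left them, time stands still between calls to the robot, and variables do not carry over. Pictures are saved under pics/ and viewed, and the job is handed in when it is done.

Besides the shell and the picture viewer there is one more tool, called after "Call:" in YAML: its name, and indented under it one key for each argument. jog_arm: Moves the arm, as the interface text tells. Its arguments: {"type":"object","properties":{"motion":{"type":"array","items":{"type":"number"}},"grip_force":{"type":"number"}},"required":["motion"]}

```bash
ls; mkdir -p pics; python3 - <<'E'
from plant import *
import cv2
print(read_state())
for n in ("side","top","wrist"):
    c=read_camera(n); cv2.imwrite(f"pics/{n}0.png",c["frame"][:,:,::-1]); c.pop("frame"); print(n,c)
E
```

```text
pics
{'t': 0.0, 'q': array([-1.29942293e+00,  1.31157791e-01,  1.48925608e+00, -1.70937987e-05,
        1.52300304e+00, -8.53782416e-02]), 'dq': array([-0.00109806,  0.00097816, -0.00041059,  0.00064541, -0.0005893 ,
        0.00053494]), 'joint_torque': array([-2.81548128e-03, -5.59846401e+01, -4.91766250e+01,  7.66469026e-02,
        3.55063076e-02, -2.03385421e-04]), 'tool_pos': array([ 0.20941495, -0.5616671 ,  0.21760221]), 'orientation': array([-3.08995930e+00, -5.57096453e-01,  2.92639216e-04]), 'force': array([ 0.38598447,  0.27481154, -0.04684775]), 'wrist_torque': array([-0.02574386, -0.00905334,  0.01406735]), 'opening': 0.09272042092125887}
side {'vertical_fov': 47.755374121588716, 'cx': 259.2484902819486, 'cy': 192.67664386925597, 'dist_coeffs': array([-0.01385663,  0.        ,  0.        ,  0.        ,  0.        ]), 'world_from_camera': array([[-8.11666717e-01, -3.92440473e-01,  4.32651841e-01,
         7.47560056e-05],
       [-5.84011175e-01,  5.30863167e-01, -6.14097098e-01,
         8.06221476e-01],
       [ 1.13176291e-02, -7.51115685e-01, -6.60073586e-01,
       
[... 389 characters left out ...]
-0.00836244,  0.00371742,  0.04421719],
       [-0.0024153 , -0.15064867, -0.98858441,  1.4919641 ],
       [ 0.        ,  0.        ,  0.        ,  1.        ]])}
wrist {'vertical_fov': 64.24042082083074, 'cx': 255.68761374127982, 'cy': 195.35499137951987, 'dist_coeffs': array([-0.06101486,  0.        ,  0.        ,  0.        ,  0.        ]), 'hand_eye': array([[-3.39601684e-04, -9.68360475e-01, -2.49555355e-01,
         6.96161819e-02],
       [ 9.99999791e-01, -4.66234923e-04,  4.48324818e-04,
         8.92623327e-05],
       [-5.50491456e-04, -2.49555151e-01,  9.68360431e-01,
        -1.66178050e-01],
       [ 0.00000000e+00,  0.00000000e+00,  0.00000000e+00,
         1.00000000e+00]])}
```

View pics/top0.png

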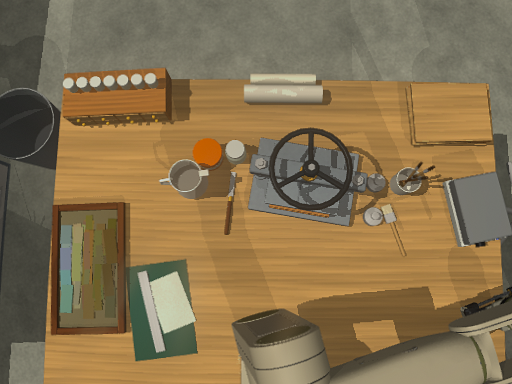

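View pics/side0.png

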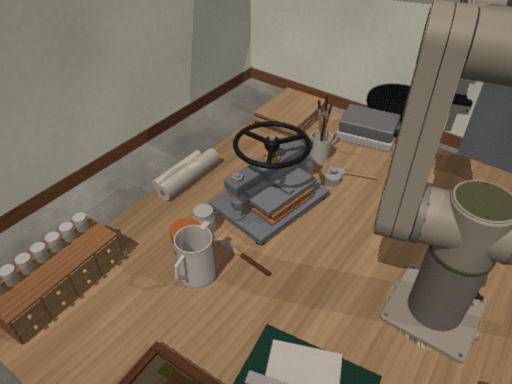

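```bash
python3 - <<'E'
import cv2
a=cv2.imread("pics/top0.png")[110:240,230:450]; cv2.imwrite("pics/topz.png",cv2.resize(a,None,fx=3.6,fy=3.6,interpolation=cv2.INTER_CUBIC))
a=cv2.imread("pics/side0.png")[90:250,190:360]; cv2.imwrite("pics/sidez.png",cv2.resize(a,None,fx=3.6,fy=3.6,interpolation=cv2.INTER_CUBIC))
E
```

```text
(no output)
```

View pics/topz.png

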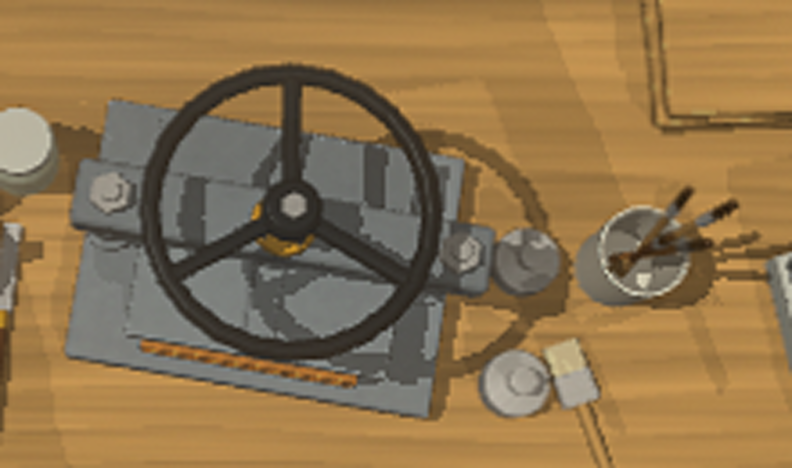

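View pics/sidez.png

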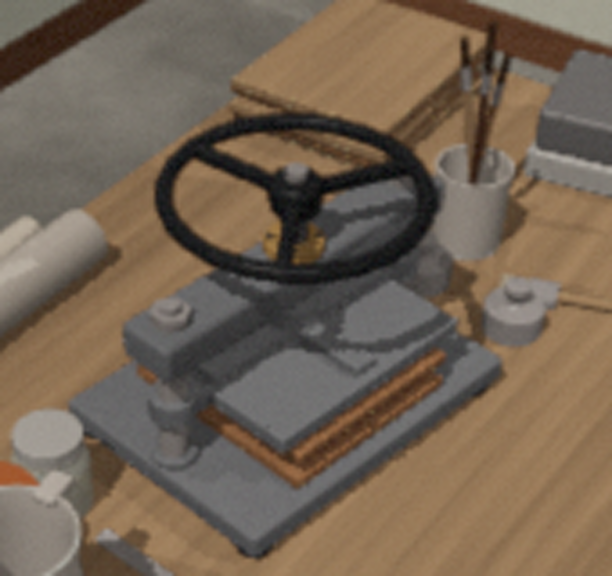

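View pics/wrist0.png

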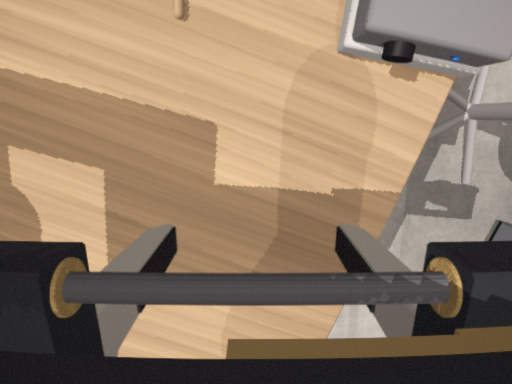

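```bash
cat > h.py <<'E'
import numpy as np, cv2
from plant import *
from scipy.spatial.transform import Rotation as R
def K(c):
    h,w=384,512; f=h/2/np.tan(np.radians(c["vertical_fov"]/2)); return np.array([[f,0,c["cx"]],[0,f,c["cy"]],[0,0,1.]])
def proj(c,P,W=None):
    M=np.linalg.inv(c["world_from_camera"] if W is None else W)
    return cv2.projectPoints(np.asarray(P,float).reshape(-1,1,3),cv2.Rodrigues(M[:3,:3])[0],M[:3,3],K(c),c["dist_coeffs"])[0][:,0]
def ray(c,uv,z,W=None):
    W=c["world_from_camera"] if W is None else W
    n=cv2.undistortPoints(np.asarray(uv,float).reshape(-1,1,2),K(c),c["dist_coeffs"])[:,0]
    d=np.c_[n,np.ones(len(n))]@W[:3,:3].T
    return W[:3,3]+d*((z-W[2,3])/d[:,2])[:,None]
E
cat > fit.py <<'E'
from h import *
from scipy.optimize import least_squares
from scipy.spatial import cKDTree
top,side=read_camera("top"),read_camera("side")
def mask(c,thr,box):
    m=(c["frame"].max(2)<thr).astype(np.uint8); k=np.zeros_like(m); x0,y0,x1,y1=box; k[y0:y1,x0:x1]=m[y0:y1,x0:x1]
    n,l,s,_=cv2.connectedComponentsWithStats(k); i=1+np.argmax(s[1:,4]); return (l==i).astype(np.uint8)
mt=mask(top,75,(262,120,358,215)); ms=mask(side,55,(226,112,320,172))
cv2.imwrite("pics/m.png",np.hstack([mt[100:250,220:400],ms[80:230,190:370]])*255)
def outer(m):
    c=max(cv2.findContours(m,cv2.RETR_EXTERNAL,cv2.CHAIN_APPROX_NONE)[0],key=len)
    return cv2.convexHull(c)[:,0].astype(float)
ph=np.linspace(0,2*np.pi,90,endpoint=False); a=np.linspace(0,2*np.pi,24,endpoint=False)
P0=np.array([[(0.11+.008*np.cos(b))*np.cos(p),(0.11+.008*np.cos(b))*np.sin(p),.008*np.sin(b)] for p in ph for b in a])
def dens(h,n=300):
    h=np.vstack([h,h[:1]]); s=np.r_[0,np.cumsum(np.linalg.norm(np.diff(h,axis=0),axis=1))]; t=np.linspace(0,s[-1],n)
    return np.c_[np.interp(t,s,h[:,0]),np.interp(t,s,h[:,1])]
def outline(c,p): return dens(cv2.convexHull(proj(c,P0+p).astype(np.float32))[:,0],600)
obs=[(top,outer(mt)),(side,outer(ms))]
def res(p,which=(0,1)):
    r=[]
    for i in which:
        c,o=obs[i]; q=outline(c,p); ctr=q.mean(0)
        d,j=cKDTree(q).query(o); sg=np.sign(np.linalg.norm(o-ctr,axis=1)-np.linalg.norm(q[j]-ctr,axis=1)); r.append(sg*d+0.5)
    return np.concatenate(r)
p0=np.r_[ray(top,[[311,168]],.24)[0]]
for w in ((0,1),(0,),(1,)):
    s=least_squares(res,p0,args=(w,),loss='soft_l1',diff_step=1e-3); print(w,s.x,np.sqrt(np.mean(s.fun**2)))
    if w==(0,1): p=s.x
v,u=np.nonzero(mt); q=ray(top,np.c_[u,v],p[2])-p
r=np.linalg.norm(q[:,:2],axis=1); k=(r>.04)&(r<.095); an=np.arctan2(q[k,1],q[k,0])
th=np.angle(np.mean(np.exp(3j*an)))/3
print("spokes deg",np.degrees(th)+np.array([-120,0,120]),np.std(np.angle(np.exp(3j*(an-th))))/3)
E
python3 fit.py
```

```text
(0, 1) [ 0.58682292 -0.08924787  0.23880813] 2.1364875956459914
(0,) [ 0.58436993 -0.08852446  0.24978627] 2.840936847535816
(1,) [ 0.58781574 -0.08938639  0.23840687] 0.5588298546444699
spokes deg [-120.89452097   -0.89452097  119.10547903] 0.2629699750427272
```

View pics/m.png

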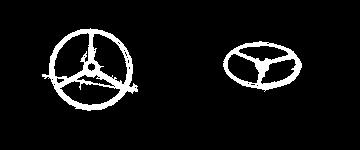

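```bash
sed -i 's/mask(top,75/mask(top,58/' fit.py; python3 fit.py
```

```text
(0, 1) [ 0.58716895 -0.09035082  0.23771033] 0.8392902042688766
(0,) [ 0.58802515 -0.09138626  0.23122433] 0.9501655903030616
(1,) [ 0.58604619 -0.08720525  0.23981019] 0.5875953427274591
spokes deg [-120.95536445   -0.95536445  119.04463555] 0.0726554679821691
```

View pics/m.png

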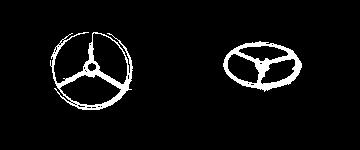

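```bash
cat >> h.py <<'E'
def show():
    s=read_state(); Rm=R.from_rotvec(s["orientation"]); M=Rm.as_matrix()
    print("t",round(s["t"],2),"tcp",s["tool_pos"].round(4),"yaw",round(np.degrees(np.arctan2(M[1,0],M[0,0])),2),"tilt",M[:2,2].round(4),"F",s["force"].round(1),"op",round(s["opening"],4),"q6",s["q"].round(2)); return s,Rm
def go(targets,yaw=0.):
    s,Rm=show(); T=R.from_euler('z',yaw,degrees=True)*R.from_rotvec([np.pi,0,0])
    tr=(Rm.inv()*T).as_rotvec()/(np.pi/2)
    for t in targets: print((Rm.inv().apply(np.array(t)-s["tool_pos"])/.5).round(3),tr.round(3))
E
python3 -c "
from h import *
go([[.21,-.562,.34],[.643,-.045,.34],[.35,-.40,.34]])"
```

```text
t 0.35 tcp [ 0.2096 -0.5621  0.2184] yaw 20.44 tilt [-0.0001  0.0004] F [0.1 0.1 0.3] op 0.0927 q6 [-1.3   0.13  1.49  0.    1.52 -0.09]
[ 0.001  0.    -0.243] [-0.     0.     0.227]
[ 1.173 -0.666 -0.243] [-0.     0.     0.227]
[ 0.376 -0.206 -0.243] [-0.     0.     0.227]
```

Call:
jog_arm:
  motion: [0,0,0,-0.1,0,0,0.08,0,0,0,-0.2,0,0,0.16,0,0.05,-0.03,-0.243,0,0,0.227,0,0.13,-0.07,-0.243,0,0,0.227,0,0.2,-0.11,-0.243,0,0,0.227,0,0.28,-0.15,-0.243,0,0,0.227,0,0.376,-0.206,-0.243,0,0,0.227,0,0.44,-0.24,-0.243,0,0,0.227]
  grip_force: 20

```text
t: 1.15
tool_pos: [0.3749, -0.3709, 0.3402]
orientation: [-3.141, -0.001, -0.001]
force: [1.0, -0.3, 0.4]
opening: 0.0337
```

```bash
python3 -c "
from h import *
go([[.643,-.045,.34],[.643,-.045,.3]])"
```

```text
t 1.15 tcp [ 0.3749 -0.3709  0.3402] yaw 0.03 tilt [0.0004 0.0003] F [ 1.  -0.3  0.4] op 0.0337 q6 [-0.88 -0.08  1.49  0.    1.74  0.69]
[ 0.536 -0.652  0.001] [-0. -0.  0.]
[ 0.536 -0.652  0.081] [-0. -0.  0.]
```

Call:
jog_arm:
  motion: [0,0.05,-0.06,0,0,0,0,0,0.11,-0.13,0,0,0,0,0,0.17,-0.21,0,0,0,0,0,0.23,-0.28,0,0,0,0,0,0.29,-0.35,0,0,0,0,0,0.35,-0.43,0,0,0,0,0,0.4,-0.49,0,0,0,0,0,0.43,-0.53,0,0,0,0]

```text
t: 1.95
tool_pos: [0.5911, -0.1031, 0.34]
orientation: [-3.141, -0.004, -0.0]
force: [-0.2, -0.5, -0.0]
opening: 0.0005
```

```bash
python3 - <<'E'
from h import *
s,Rm=show()
c=read_camera("wrist"); cv2.imwrite("pics/w1.png",c["frame"][:,:,::-1])
W=np.eye(4);W[:3,:3]=Rm.as_matrix();W[:3,3]=s["tool_pos"];W=W@c["hand_eye"]
print(proj(c,[[.587,-.09,.238],[.587+.11,-.09,.238]],W))
E
```

```text
t 1.95 tcp [ 0.5911 -0.1031  0.34  ] yaw 0.16 tilt [0.0003 0.0009] F [-0.2 -0.5 -0. ] op 0.0005 q6 [-0.26  0.11  1.29  0.    1.74  1.31]
[[241.47193459 200.30739344]
 [240.39585648  72.15621184]]
```

View pics/w1.png

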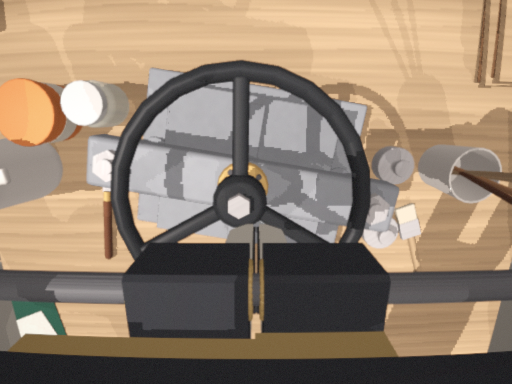

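```bash
python3 -c "
from h import *
go([[.643,-.045,.34],[.643,-.045,.213]])"
```

```text
t 2.0 tcp [ 0.5922 -0.1007  0.3397] yaw 0.25 tilt [0.0007 0.0024] F [-0.2  1.1 -1.1] op 0.0005 q6 [-0.26  0.12  1.29  0.    1.74  1.31]
[ 0.102 -0.111 -0.   ] [-0.002 -0.     0.003]
[ 0.102 -0.11   0.254] [-0.002 -0.     0.003]
```

Call:
jog_arm:
  motion: [0,0.05,-0.06,0,0,0,0,0,0.102,-0.111,0,-0.002,0,0.003,0,0.102,-0.111,0,-0.002,0,0.003,0,0.102,-0.111,0.06,-0.002,0,0.003,0,0.102,-0.111,0.12,-0.002,0,0.003,0,0.102,-0.111,0.18,-0.002,0,0.003,0,0.102,-0.111,0.23,-0.002,0,0.003,0,0.102,-0.111,0.25,-0.002,0,0.003]

```text
t: 2.8
tool_pos: [0.6411, -0.0452, 0.2114]
orientation: [3.141, -0.001, -0.007]
force: [0.3, 0.5, -0.3]
opening: 0.0009
```

```bash
python3 - <<'E'
from h import *
show()
c=read_camera("side"); cv2.imwrite("pics/s2.png",cv2.resize(c["frame"][60:250,180:380,::-1],None,fx=3,fy=3))
E
```

```text
t 2.8 tcp [ 0.6411 -0.0452  0.2114] yaw -0.04 tilt [-0.0042 -0.0002] F [ 0.3  0.5 -0.3] op 0.0009 q6 [-0.15  0.25  1.36 -0.    1.53  1.42]
```

View pics/s2.png

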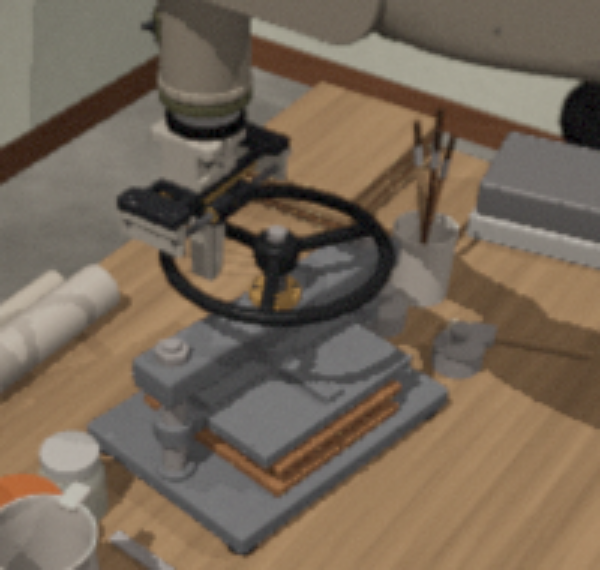

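```bash
cat >> h.py <<'E'
HUB=np.array([.587,-.090])
def circ(step,n=8,z=.210,start=None,r=.072):
    s=read_state(); d=s["tool_pos"][:2]-HUB; a=np.degrees(np.arctan2(d[1],d[0])) if start is None else start
    print("finger angle",a,"r",np.linalg.norm(d), "F tang(cw)",s["force"][:2]@np.array([d[1],-d[0]])/np.linalg.norm(d))
    go([[*(HUB+r*np.array([np.cos(b),np.sin(b)])),z] for b in np.radians(a-step*np.arange(1,n+1))])
E
python3 -c "
from h import *
circ(6)"
```

```text
finger angle 39.708661783486136 r 0.07029159733057425 F tang(cw) -0.5704640586547897
t 2.85 tcp [ 0.6411 -0.0451  0.211 ] yaw -0.04 tilt [-0.0046 -0.0001] F [-0.9 -0.  -1.6] op 0.0002 q6 [-0.15  0.25  1.36 -0.    1.53  1.42]
[0.012 0.01  0.002] [ 0.     0.003 -0.   ]
[0.019 0.023 0.002] [ 0.     0.003 -0.   ]
[0.026 0.037 0.002] [ 0.     0.003 -0.   ]
[0.031 0.051 0.002] [ 0.     0.003 -0.   ]
[0.034 0.066 0.002] [ 0.     0.003 -0.   ]
[0.036 0.08  0.002] [ 0.     0.003 -0.   ]
[0.036 0.096 0.002] [ 0.     0.003 -0.   ]
[0.034 0.111 0.002] [ 0.     0.003 -0.   ]
```

Call:
jog_arm:
  motion: [0,0.012,0.01,0.002,0,0.003,0,0,0.019,0.023,0.002,0,0.003,0,0,0.026,0.037,0.002,0,0.003,0,0,0.031,0.051,0.002,0,0.003,0,0,0.034,0.066,0.002,0,0.003,0,0,0.036,0.08,0.002,0,0.003,0,0,0.036,0.096,0.002,0,0.003,0,0,0.034,0.111,0.002,0,0.003,0]

```text
t: 3.65
tool_pos: [0.6584, -0.1007, 0.2104]
orientation: [-3.141, 0.001, -0.001]
force: [-0.9, 4.3, 0.3]
opening: 0.0008
```

```bash
python3 -c "
from h import *
circ(6)"
```

```text
finger angle -8.50103703204414 r 0.07221518042009363 F tang(cw) -4.1688922307463585
t 3.65 tcp [ 0.6584 -0.1007  0.2104] yaw -0.02 tilt [0.0007 0.0007] F [-0.9  4.3  0.3] op 0.0008 q6 [-0.23  0.31  1.3   0.    1.53  1.34]
[-0.003  0.015  0.001] [-0. -0. -0.]
[-0.008  0.029  0.001] [-0. -0. -0.]
[-0.014  0.043  0.001] [-0. -0. -0.]
[-0.021  0.056  0.001] [-0. -0. -0.]
[-0.03   0.068  0.001] [-0. -0. -0.]
[-0.04   0.08   0.001] [-0. -0. -0.]
[-0.051  0.09   0.001] [-0. -0. -0.]
[-0.063  0.099  0.001] [-0. -0. -0.]
```

Call:
jog_arm:
  motion: [0,-0.003,0.015,0.001,0,0,0,0,-0.008,0.029,0.001,0,0,0,0,-0.014,0.043,0.001,0,0,0,0,-0.021,0.056,0.001,0,0,0,0,-0.03,0.068,0.001,0,0,0,0,-0.04,0.08,0.001,0,0,0,0,-0.051,0.09,0.001,0,0,0,0,-0.063,0.099,0.001,0,0,0]

```text
t: 4.45
tool_pos: [0.6265, -0.1507, 0.21]
orientation: [-3.141, 0.001, -0.002]
force: [3.4, 3.0, 0.0]
opening: 0.0007
```

```bash
python3 -c "
from h import *
circ(7,z=.209)"
```

```text
finger angle -56.94307194977051 r 0.0724268326448642 F tang(cw) -4.453372188453911
t 4.45 tcp [ 0.6265 -0.1507  0.21  ] yaw -0.03 tilt [0.0011 0.0005] F [3.4 3.  0. ] op 0.0007 q6 [-0.32  0.25  1.37  0.    1.52  1.26]
[-0.016  0.008  0.002] [-0.    -0.001 -0.   ]
[-0.032  0.015  0.002] [-0.    -0.001 -0.   ]
[-0.049  0.019  0.002] [-0.    -0.001 -0.   ]
[-0.066  0.022  0.002] [-0.    -0.001 -0.   ]
[-0.084  0.023  0.002] [-0.    -0.001 -0.   ]
[-0.101  0.021  0.002] [-0.    -0.001 -0.   ]
[-0.119  0.017  0.002] [-0.    -0.001 -0.   ]
[-0.135  0.011  0.002] [-0.    -0.001 -0.   ]
```

Call:
jog_arm:
  motion: [0,-0.016,0.008,0.002,0,0,0,0,-0.032,0.015,0.002,0,0,0,0,-0.049,0.019,0.002,0,0,0,0,-0.066,0.022,0.002,0,0,0,0,-0.084,0.023,0.002,0,0,0,0,-0.101,0.021,0.002,0,0,0,0,-0.119,0.017,0.002,0,0,0,0,-0.135,0.011,0.002,0,0,0]

```text
t: 5.25
tool_pos: [0.5587, -0.1569, 0.2092]
orientation: [3.141, -0.002, 0.004]
force: [3.8, -0.3, -0.6]
opening: 0.0003
```

```bash
python3 -c "
from h import *
circ(6,z=.2085)"
```

```text
finger angle -112.95060179874162 r 0.0726726998829147 F tang(cw) -3.6482311371168397
t 5.25 tcp [ 0.5587 -0.1569  0.2092] yaw -0.07 tilt [ 0.0025 -0.0008] F [ 3.8 -0.3 -0.6] op 0.0003 q6 [-0.36  0.08  1.56  0.    1.5   1.21]
[-0.013 -0.008  0.001] [ 0.    -0.002 -0.001]
[-0.026 -0.016  0.001] [ 0.    -0.002 -0.001]
[-0.038 -0.025  0.001] [ 0.    -0.002 -0.001]
[-0.049 -0.035  0.001] [ 0.    -0.002 -0.001]
[-0.058 -0.047  0.001] [ 0.    -0.002 -0.001]
[-0.067 -0.059  0.001] [ 0.    -0.002 -0.001]
[-0.074 -0.073  0.001] [ 0.    -0.002 -0.001]
[-0.08  -0.087  0.001] [ 0.    -0.002 -0.001]
```

Call:
jog_arm:
  motion: [0,-0.013,-0.008,0.001,0,-0.002,0,0,-0.026,-0.016,0.001,0,-0.002,0,0,-0.038,-0.025,0.001,0,-0.002,0,0,-0.049,-0.035,0.001,0,-0.002,0,0,-0.058,-0.047,0.001,0,-0.002,0,0,-0.067,-0.059,0.001,0,-0.002,0,0,-0.074,-0.073,0.001,0,-0.002,0,0,-0.08,-0.087,0.001,0,-0.002,0]

```text
t: 6.05
tool_pos: [0.5183, -0.1129, 0.2085]
orientation: [3.141, -0.002, -0.002]
force: [2.5, -3.1, -0.3]
opening: 0.0007
```

```bash
python3 - <<'E'
from h import *
circ(3,z=.208)
c=read_camera("side"); cv2.imwrite("pics/s3.png",cv2.resize(c["frame"][150:250,210:330,::-1],None,fx=6,fy=6))
c=cv2.imread("pics/side0.png"); cv2.imwrite("pics/s3o.png",cv2.resize(c[150:250,210:330],None,fx=6,fy=6))
E
```

```text
finger angle -161.59822973682404 r 0.07243769927037486 F tang(cw) -3.7551786117452117
t 6.05 tcp [ 0.5183 -0.1129  0.2085] yaw -0.07 tilt [-0.0011 -0.001 ] F [ 2.5 -3.1 -0.3] op 0.0007 q6 [-0.31 -0.05  1.69 -0.    1.5   1.26]
[-0.001 -0.007  0.001] [ 0.001  0.001 -0.001]
[-0.003 -0.015  0.001] [ 0.001  0.001 -0.001]
[-0.005 -0.022  0.001] [ 0.001  0.001 -0.001]
[-0.006 -0.03   0.001] [ 0.001  0.001 -0.001]
[-0.006 -0.037  0.001] [ 0.001  0.001 -0.001]
[-0.007 -0.045  0.001] [ 0.001  0.001 -0.001]
[-0.006 -0.052  0.001] [ 0.001  0.001 -0.001]
[-0.006 -0.06   0.001] [ 0.001  0.001 -0.001]
```

View pics/s3.png

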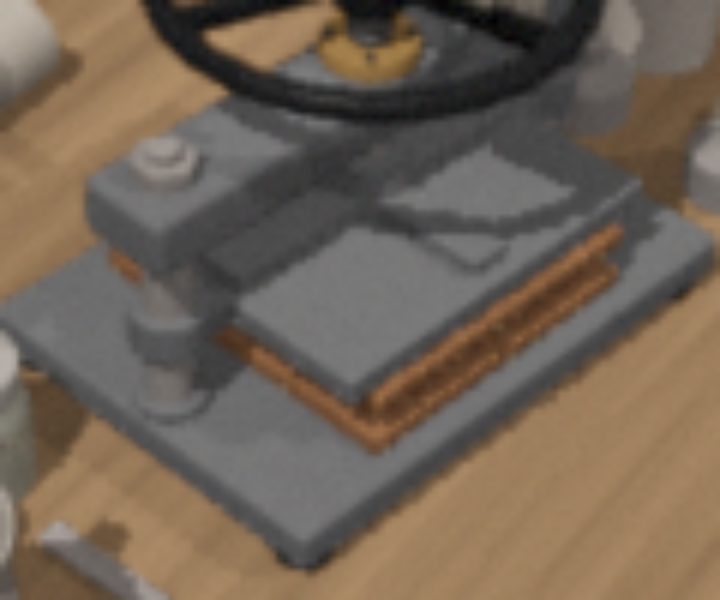

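View pics/s3o.png

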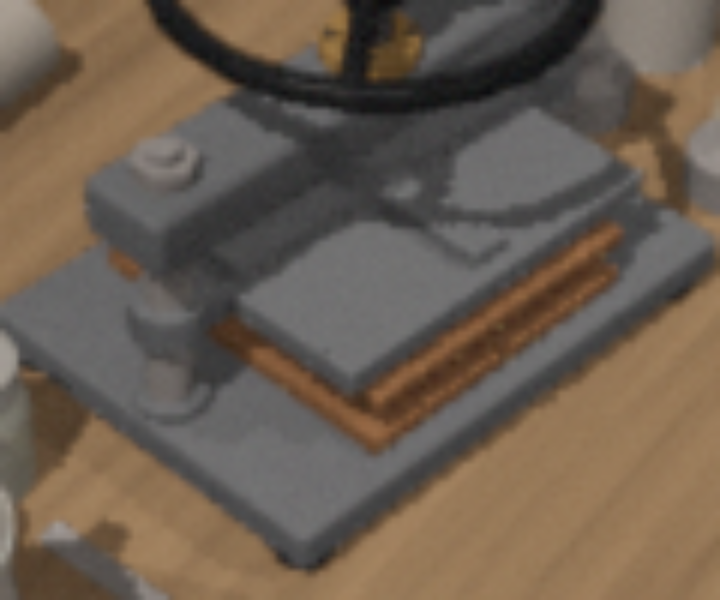

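```bash
python3 - <<'E'
from h import *
c=read_camera("top"); s=read_camera("side")
n=ray(c,[[260.6,163.3],[359.7,179.4]],.20); print(n, np.linalg.norm(n[0]-n[1]), n.mean(0))
y=(n[0]-n[1])[:2]; y/=np.linalg.norm(y); x=np.array([y[1],-y[0]]); ctr=n.mean(0)[:2]; print(x,y)
ctr=HUB
for z in (.075,.078,.081,.084,.087,.091):
    p=[[*(ctr+a*x+b*y),z] for a,b in((-.1,.113),(-.1,-.113),(.1,.113))]
    print(z,((proj(s,p)-[210,150])*6).round(1).tolist())
p=[[*(ctr+a*x+b*y),.075] for a,b in((-.1025,.095),(-.1025,-.095),(-.095,.1025))]
print("pack",((proj(s,p)-[210,150])*6).round(1).tolist())
E
```

```text
[[ 0.60858571  0.05010941  0.2       ]
 [ 0.56391756 -0.2359581   0.2       ]] 0.2895338790523777 [ 0.58625164 -0.09292434  0.2       ]
[ 0.98802778 -0.1542761 ] [0.1542761  0.98802778]
0.075 [[353.1, 407.2], [640.5, 200.9], [83.2, 220.6]]
0.078 [[353.3, 402.9], [641.1, 196.7], [82.9, 216.4]]
0.081 [[353.4, 398.6], [641.6, 192.4], [82.7, 212.1]]
0.084 [[353.6, 394.2], [642.2, 188.2], [82.4, 207.8]]
0.087 [[353.8, 389.9], [642.7, 183.9], [82.2, 203.5]]
0.091 [[354.0, 384.0], [643.5, 178.2], [81.9, 197.8]]
pack [[381.7, 391.8], [623.1, 218.2], [360.4, 391.8]]
```

```bash
python3 - <<'E'
from h import *
circ(5,z=.208)
E
```

```text
finger angle -162.05508888199373 r 0.07247079786439989 F tang(cw) -0.45112353333528016
t 6.2 tcp [ 0.5181 -0.1123  0.2082] yaw -0.01 tilt [-0.0021  0.0002] F [-0.3 -0.6 -0.3] op 0.0002 q6 [-0.31 -0.05  1.69 -0.    1.5   1.26]
[-0.002 -0.012  0.   ] [-0.     0.001 -0.   ]
[-0.005 -0.025  0.   ] [-0.     0.001 -0.   ]
[-0.006 -0.037  0.   ] [-0.     0.001 -0.   ]
[-0.006 -0.05   0.   ] [-0.     0.001 -0.   ]
[-0.005 -0.062  0.   ] [-0.     0.001 -0.   ]
[-0.003 -0.075  0.   ] [-0.     0.001 -0.   ]
[ 0.    -0.087  0.   ] [-0.     0.001 -0.   ]
[ 0.004 -0.099  0.   ] [-0.     0.001 -0.   ]
```

Call:
jog_arm:
  motion: [0,-0.002,-0.012,0,0,0.001,0,0,-0.005,-0.025,0,0,0.001,0,0,-0.006,-0.037,0,0,0.001,0,0,-0.006,-0.05,0,0,0.001,0,0,-0.005,-0.062,0,0,0.001,0,0,-0.003,-0.075,0,0,0.001,0,0,0,-0.087,0,0,0.001,0,0,0.004,-0.099,0,0,0.001,0]

```text
t: 7.0
tool_pos: [0.52, -0.0623, 0.2081]
orientation: [-3.141, 0.0, 0.002]
force: [-0.8, -4.0, 0.0]
opening: 0.0006
```

```bash
python3 - <<'E'
from h import *
circ(2,z=.2075)
c=read_camera("side"); cv2.imwrite("pics/s4.png",cv2.resize(c["frame"][150:250,210:330,::-1],None,fx=6,fy=6))
E
```

```text
finger angle 157.55721583459479 r 0.072527446440184 F tang(cw) -4.014324365077156
t 7.0 tcp [ 0.52   -0.0623  0.2081] yaw -0.01 tilt [-0.0011  0.0002] F [-0.8 -4.   0. ] op 0.0006 q6 [-0.22 -0.07  1.71 -0.    1.5   1.35]
[ 0.003 -0.004  0.001] [-0.     0.001 -0.   ]
[ 0.005 -0.009  0.001] [-0.     0.001 -0.   ]
[ 0.007 -0.013  0.001] [-0.     0.001 -0.   ]
[ 0.01  -0.018  0.001] [-0.     0.001 -0.   ]
[ 0.013 -0.022  0.001] [-0.     0.001 -0.   ]
[ 0.015 -0.026  0.001] [-0.     0.001 -0.   ]
[ 0.018 -0.03   0.001] [-0.     0.001 -0.   ]
[ 0.021 -0.034  0.001] [-0.     0.001 -0.   ]
```

View pics/s4.png

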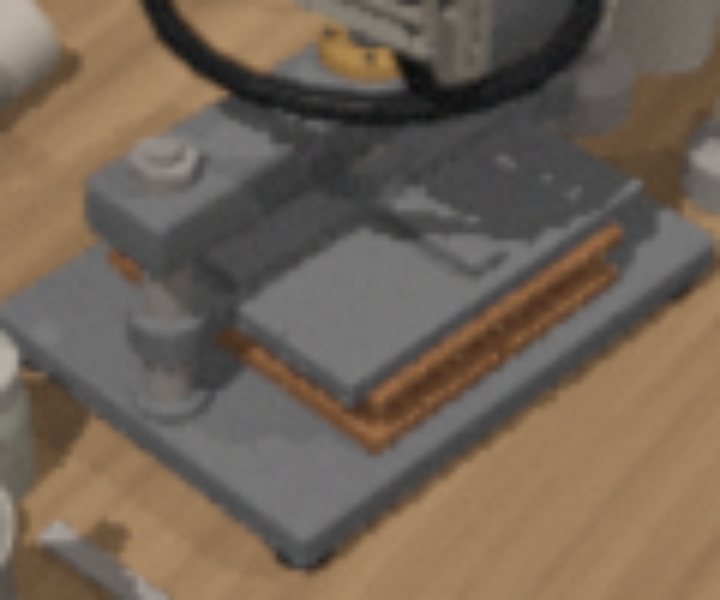

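Call:
jog_arm:
  motion: [0,0.003,-0.004,0.001,0,0,0,0,0.005,-0.009,0.001,0,0,0,0,0.007,-0.013,0.001,0,0,0,0,0.01,-0.018,0.001,0,0,0]

```text
t: 7.45
tool_pos: [0.5252, -0.0522, 0.2075]
orientation: [-3.14, -0.0, 0.002]
force: [-0.7, -4.0, -0.5]
opening: 0.0006
```

```bash
python3 -c "
from h import *
circ(2,5,z=.2075)"
```

```text
finger angle 148.5912194702939 r 0.07245345286402267 F tang(cw) -3.835467858340227
t 7.45 tcp [ 0.5252 -0.0522  0.2075] yaw 0.01 tilt [-0.0013  0.0012] F [-0.7 -4.  -0.5] op 0.0006 q6 [-0.2  -0.06  1.7   0.    1.5   1.37]
[ 0.003 -0.004 -0.   ] [-0.001  0.001  0.   ]
[ 0.006 -0.008 -0.   ] [-0.001  0.001  0.   ]
[ 0.009 -0.012 -0.   ] [-0.001  0.001  0.   ]
[ 0.012 -0.016 -0.   ] [-0.001  0.001  0.   ]
[ 0.016 -0.02  -0.   ] [-0.001  0.001  0.   ]
```

Call:
jog_arm:
  motion: [0,0.003,-0.004,0,0,0,0,0,0.006,-0.008,0,0,0,0,0,0.009,-0.012,0,0,0,0,0,0.012,-0.016,0,0,0,0]

```text
t: 7.85
tool_pos: [0.5312, -0.0441, 0.2074]
orientation: [-3.14, -0.0, 0.002]
force: [-0.8, -3.1, -0.5]
opening: 0.0007
```

```bash
python3 -c "
from h import *
circ(1.5,5,z=.207)"
```

```text
finger angle 140.53931462823655 r 0.07227401180683081 F tang(cw) -2.8841721790274906
t 7.85 tcp [ 0.5312 -0.0441  0.2074] yaw 0.01 tilt [-0.0015  0.0013] F [-0.8 -3.1 -0.5] op 0.0007 q6 [-0.18 -0.04  1.69  0.    1.5   1.39]
[ 0.003 -0.003  0.001] [-0.001  0.001  0.   ]
[ 0.005 -0.005  0.001] [-0.001  0.001  0.   ]
[ 0.008 -0.008  0.001] [-0.001  0.001  0.   ]
[ 0.011 -0.011  0.001] [-0.001  0.001  0.   ]
[ 0.013 -0.013  0.001] [-0.001  0.001  0.   ]
```

Call:
jog_arm:
  motion: [0,0.003,-0.003,0.001,0,0,0,0,0.005,-0.005,0.001,0,0,0,0,0.008,-0.008,0.001,0,0,0,0,0.011,-0.011,0.001,0,0,0]

```text
t: 8.25
tool_pos: [0.5367, -0.0385, 0.2068]
orientation: [-3.14, -0.0, 0.003]
force: [-2.0, -3.4, 1.0]
opening: 0.0005
```

```bash
python3 - <<'E'
from h import *
circ(1.5,5,z=.207)
c=read_camera("side"); cv2.imwrite("pics/s5.png",cv2.resize(c["frame"][190:235,240:320,::-1],None,fx=9,fy=9,interpolation=cv2.INTER_NEAREST))
E
```

```text
finger angle 134.3137359059336 r 0.07194971091801901 F tang(cw) -3.8330564765164534
t 8.25 tcp [ 0.5367 -0.0385  0.2068] yaw 0.0 tilt [-0.0017  0.0013] F [-2.  -3.4  1. ] op 0.0005 q6 [-0.17 -0.03  1.68  0.    1.5   1.4 ]
[ 0.003 -0.003 -0.   ] [-0.001  0.001  0.   ]
[ 0.005 -0.005 -0.   ] [-0.001  0.001  0.   ]
[ 0.008 -0.008 -0.   ] [-0.001  0.001  0.   ]
[ 0.011 -0.01  -0.   ] [-0.001  0.001  0.   ]
[ 0.014 -0.012 -0.   ] [-0.001  0.001  0.   ]
```

View pics/s5.png

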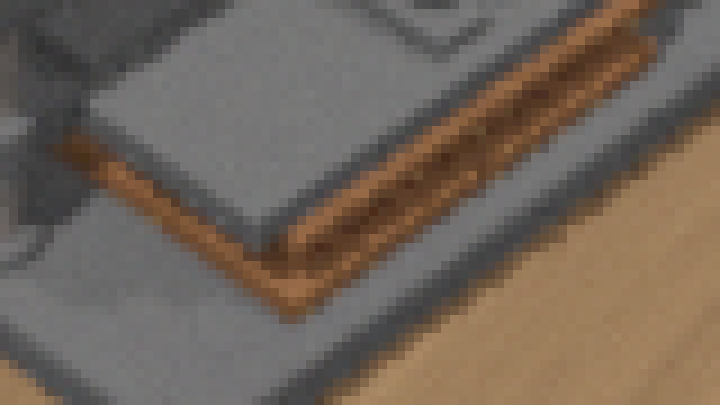

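Call:
jog_arm:
  motion: [0,0.003,-0.003,0,0,0,0,0,0.005,-0.005,0,0,0,0,0,0.008,-0.008,0,0,0,0,0,0.011,-0.01,0,0,0,0]

```text
t: 8.7
tool_pos: [0.5424, -0.033, 0.2067]
orientation: [-3.14, -0.0, 0.003]
force: [-1.2, -2.6, -1.0]
opening: 0.0006
```

```bash
python3 - <<'E'
from h import *
circ(1.5,5,z=.207)
E
```

```text
finger angle 128.02435175230087 r 0.07237351492081955 F tang(cw) -2.520654642571419
t 8.7 tcp [ 0.5424 -0.033   0.2067] yaw 0.02 tilt [-0.0018  0.0018] F [-1.2 -2.6 -1. ] op 0.0006 q6 [-0.16 -0.01  1.66  0.    1.5   1.41]
[ 0.003 -0.002 -0.001] [-0.001  0.001  0.   ]
[ 0.007 -0.004 -0.001] [-0.001  0.001  0.   ]
[ 0.01  -0.006 -0.001] [-0.001  0.001  0.   ]
[ 0.013 -0.008 -0.001] [-0.001  0.001  0.   ]
[ 0.016 -0.01  -0.001] [-0.001  0.001  0.   ]
```

Call:
jog_arm:
  motion: [0,0.003,-0.002,0,0,0,0,0,0.007,-0.004,0,0,0,0,0,0.01,-0.006,0,0,0,0,0,0.013,-0.008,0,0,0,0]

```text
t: 9.1
tool_pos: [0.5475, -0.0303, 0.2066]
orientation: [3.141, -0.001, -0.009]
force: [-15.8, -11.6, 6.3]
opening: 0.0007
```

```bash
python3 - <<'E'
from h import *
circ(1.5,5,z=.207)
E
```

```text
finger angle 123.47978519796642 r 0.0715597631674057 F tang(cw) -19.618908628054776
t 9.1 tcp [ 0.5475 -0.0303  0.2066] yaw -0.02 tilt [-0.0055 -0.0006] F [-15.8 -11.6   6.3] op 0.0007 q6 [-0.15  0.    1.64 -0.    1.5   1.42]
[ 0.003 -0.003 -0.001] [ 0.     0.003 -0.   ]
[ 0.006 -0.005 -0.001] [ 0.     0.003 -0.   ]
[ 0.009 -0.007 -0.001] [ 0.     0.003 -0.   ]
[ 0.012 -0.008 -0.001] [ 0.     0.003 -0.   ]
[ 0.016 -0.01  -0.001] [ 0.     0.003 -0.   ]
```

Call:
jog_arm:
  motion: [0,0.002,-0.002,0,0,0,0,0,0.003,-0.002,0,0,0,0,0,0.003,-0.002,0,0,0,0]

```text
t: 9.4
tool_pos: [0.5474, -0.0304, 0.2066]
orientation: [3.139, -0.002, -0.015]
force: [-13.4, -8.3, 6.3]
opening: 0.0007
```

```bash
python3 - <<'E'
from h import *
circ(1,2,z=.207)
circ(-4,4,z=.207)
E
```

```text
finger angle 123.6448009616525 r 0.07154873899979891 F tang(cw) -15.749300580516271
t 9.4 tcp [ 0.5474 -0.0304  0.2066] yaw -0.06 tilt [-0.0095 -0.0024] F [-13.4  -8.3   6.3] op 0.0007 q6 [-0.15  0.01  1.64 -0.    1.5   1.43]
[ 0.002 -0.002 -0.001] [ 0.002  0.006 -0.001]
[ 0.004 -0.003 -0.001] [ 0.002  0.006 -0.001]
finger angle 123.6448009616525 r 0.07154873899979891 F tang(cw) -15.749300580516271
t 9.4 tcp [ 0.5474 -0.0304  0.2066] yaw -0.06 tilt [-0.0095 -0.0024] F [-13.4  -8.3   6.3] op 0.0007 q6 [-0.15  0.01  1.64 -0.    1.5   1.43]
[-0.009  0.005 -0.001] [ 0.002  0.006 -0.001]
[-0.016  0.012 -0.001] [ 0.002  0.006 -0.001]
[-0.024  0.018 -0.001] [ 0.002  0.006 -0.001]
[-0.03   0.026 -0.   ] [ 0.002  0.006 -0.001]
```

Call:
jog_arm:
  motion: [0,0.003,-0.002,0,0,0,0,0,0.006,-0.004,0,0,0,0,0,0.006,-0.004,0,0,0,0,0,0.006,-0.004,0,0,0,0]

```text
t: 9.8
tool_pos: [0.5474, -0.0304, 0.2066]
orientation: [3.136, -0.003, -0.026]
force: [-20.2, -11.9, 10.9]
opening: 0.0005
```

```bash
python3 - <<'E'
from h import *
circ(-4,4,z=.207)
c=read_camera("side"); cv2.imwrite("pics/s6.png",cv2.resize(c["frame"][60:250,180:380,::-1],None,fx=3,fy=3))
E
```

```text
finger angle 123.62868646569699 r 0.07153549169868628 F tang(cw) -23.45375581734724
t 9.8 tcp [ 0.5474 -0.0304  0.2066] yaw -0.13 tilt [-0.0164 -0.0055] F [-20.2 -11.9  10.9] op 0.0005 q6 [-0.14  0.01  1.63 -0.01  1.51  1.43]
[-0.009  0.005 -0.001] [ 0.004  0.01  -0.001]
[-0.016  0.012 -0.   ] [ 0.004  0.01  -0.001]
[-0.024  0.018 -0.   ] [ 0.004  0.01  -0.001]
[-0.03   0.026 -0.   ] [ 0.004  0.01  -0.001]
```

View pics/s6.png

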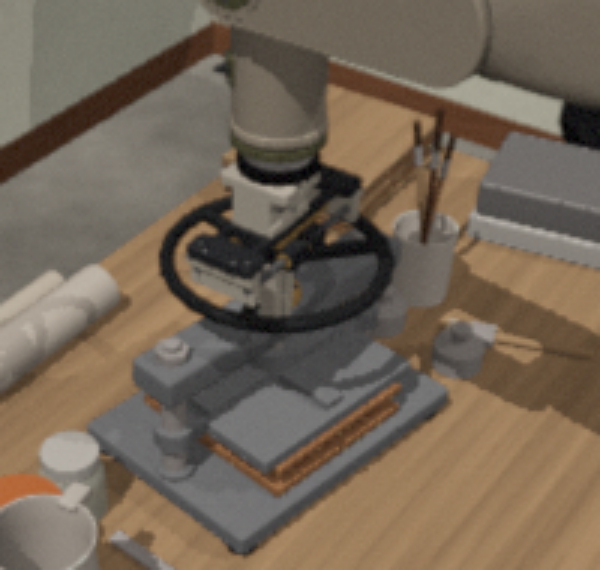

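Call:
jog_arm:
  motion: [0,-0.009,0.005,0,0,0,0,0,-0.016,0.012,0,0.004,0.01,0,0,-0.024,0.018,0,0.004,0.01,0,0,-0.03,0.026,0,0.004,0.01,0,0,-0.03,0.026,0,0.004,0.01,0]

```text
t: 10.35
tool_pos: [0.5322, -0.0437, 0.2071]
orientation: [-3.141, 0.004, 0.0]
force: [0.0, 0.9, -0.9]
opening: 0.0001
```

```bash
python3 - <<'E'
from h import *
s,_=show(); p=s["tool_pos"]
go([[p[0],p[1],.34],[.40,-.02,.38]])
E
```

```text
t 10.35 tcp [ 0.5322 -0.0437  0.2071] yaw -0.15 tilt [-0.0001  0.0007] F [ 0.   0.9 -0.9] op 0.0001 q6 [-0.18 -0.04  1.69  0.    1.5   1.39]
t 10.35 tcp [ 0.5322 -0.0437  0.2071] yaw -0.15 tilt [-0.0001  0.0007] F [ 0.   0.9 -0.9] op 0.0001 q6 [-0.18 -0.04  1.69  0.    1.5   1.39]
[-0.    -0.    -0.266] [-0.     0.    -0.002]
[-0.265 -0.047 -0.346] [-0.     0.    -0.002]
```

Call:
jog_arm:
  motion: [0,0,0,-0.05,0,0,0,0,0,0,-0.12,0,0,0,0,0,0,-0.19,0,0,0,0,0,0,-0.266,0,0,0,0,-0.06,-0.01,-0.32,0,0,0,0,-0.13,-0.02,-0.346,0,0,0,0,-0.2,-0.04,-0.346,0,0,0,0,-0.265,-0.047,-0.346,0,0,0]

```text
t: 11.15
tool_pos: [0.3989, -0.0194, 0.381]
orientation: [-3.141, 0.003, -0.003]
force: [0.3, 0.9, 0.2]
opening: 0.0004
```

```bash
python3 fit.py; python3 - <<'E'
from h import *
show()
for n,b in (("top",(110,240,230,450)),("side",(90,250,190,360))):
    c=read_camera(n)["frame"][b[0]:b[1],b[2]:b[3],::-1]; cv2.imwrite(f"pics/{n}7.png",cv2.resize(c,None,fx=3.6,fy=3.6))
E
```

```text
(0, 1) [ 0.58650303 -0.09028153  0.22929898] 1.5390127341887478
(0,) [ 0.59192398 -0.09776624  0.18496535] 1.4783318069628892
(1,) [ 0.5878334  -0.09026262  0.22951401] 0.30826970792530833
spokes deg [-130.84330444  -10.84330444  109.15669556] 0.07587039205143874
t 11.25 tcp [ 0.3979 -0.0194  0.3816] yaw -0.11 tilt [0.0028 0.0005] F [ 0.7 -0.4  0. ] op 0.0005 q6 [-0.18 -0.43  1.7   0.    1.87  1.39]
```

View pics/top7.png

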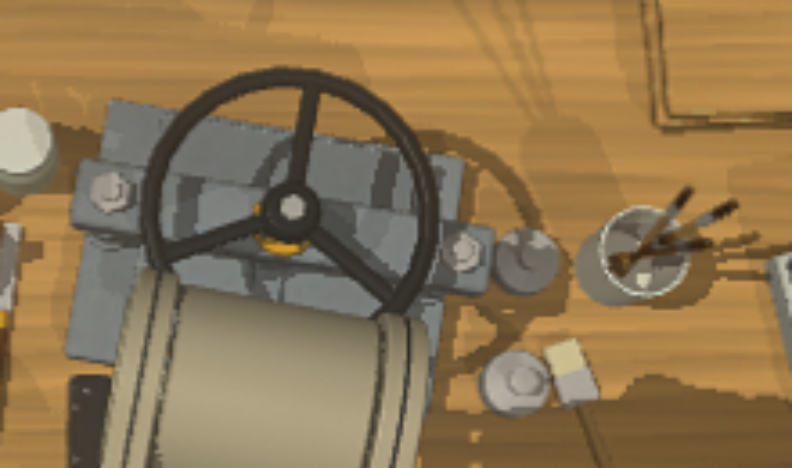

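View pics/side7.png

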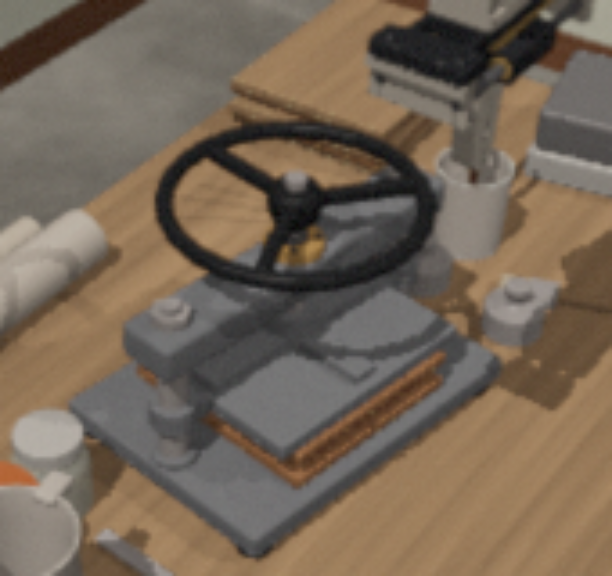

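```bash
python3 -c "
from plant import *
print(close_job())"
```

```text
the job is handed in; nothing more can be done
None
```

I pushed the handwheel clockwise with the shut fingers in one continuous push against a single spoke, until it stopped. I then backed the fingers off, lifted the hand clear and handed the job in at about 11 s. No verdict was reported.

**How far it went:** the wheel turned about 250° (4.36 rad). The running force was 3–4.5 N, then it rose sharply at the stop. Two further pushes, of about 16 N and 23 N on the spoke, did not move the fingertips at all. The highest force I read was about 26 N in all, well under the 80 N limit, but forces are only read at the end of each move.

**Checks after retreat:**
- **Wheel height:** the wheel dropped from about 0.238–0.240 m to 0.2295 m, against 8.3 mm expected for that turn.
- **Robot:** the wrist force was near zero and the hand was well clear of everything.
- **Surroundings:** in the last pictures the boards, and the things around the press that were in view, looked unmoved. I judged this by eye, not by measurement. The tin and jug were only partly in view.

**What was weak or disagreed:**
- **Wheel angle:** it was never read directly. My early estimate from the platen height gave a start near 3.1 rad, while stopping at 8.42 rad implies about 4.06 rad. That gap is within about 2 mm of platen height.
- **Last top-camera fit:** on its own it gave a useless height of 0.185 m because the arm hid part of the rim, so I relied on the side view.
- **Upward force:** at the stop I also read an unexplained 6–11 N upward force on the tool, which went away when I backed off.

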